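# Take up a stage wagon's wheel brake by two teeth of its star wheel

## Robot

A 7-joint arm with a two-finger parallel gripper is mounted at the origin on the work surface. World frame = base frame: x ahead of the robot, y to its left, z up, the work surface at z = 0. Lengths are in m, angles in rad, forces in N, time in s.
With the tool pointing down it reaches from about 0.425 to 0.925 m from the base axis. Payload 6.8 kg.
Tool frame: the origin (TCP) lies between the finger pads; the fingertips stand 17 mm ahead of it and the grasp point (between the pads) lies 2 mm behind it; x points along the fingers, y is the direction in which the jaws open and shut, and the axes are right-handed (so a half turn about x gives the same grasp; the last joint's range is limited). The gripper opens to 85 mm and grips with 20 to 120 N. Pads are 22 mm wide; open, the fingers measure 114 mm over their backs; the gripper's body (76 mm by 85 mm) begins 54 mm behind the grasp point. The pads swing forward as they close: fully open they stand 13 mm farther back than shut.
Start: joints at [1.05, 0.477, 0.022, 1.555, -0.011, 1.109, -0.083], TCP at [0.271, -0.618, 0.248] pointing down, gripper open.
Joint ranges: [-2.96, 2.96], [-0.34, 2.1], [-1.41, 1.46], [0.24, 2.44], [-1.37, 4.51], [0.17, 1.92], [-2.96, 2.96]. Speed limits (rad/s): [2.39, 2.39, 3.14, 3.14, 3.14, 3.14, 3.14].

## Interface

Orientations are given as a rotation vector (axis times angle).
In Python, from bench import r gives the robot as it stands. The module is installed in compiled form; this text tells all that it offers.
- The arm moves only by the tool apply_moves, never from a script. Its argument "increments" is text: rows parted by semicolons, each of 7 numbers parted by spaces: the finger opening in mm, from 0 to 85.4, then the shift along the tool's x, y, z normalised to -1 to 1, where 1 is 100 cm, then the turn, a rotation vector about the tool's x, y, z normalised to -1 to 1, where 1 is 0.12 rad. In form: gripper x y z wx wy wz; .... A call has exactly 8 rows; each row shifts and turns the commanded pose from where the row before left it, along the tool's axes as they then stand; what a row does not reach is not made up. A row lasts 1/10 s, in which the tool goes at most 50 mm and 8.59 degrees, less where a joint would pass 70% of its speed; a pose out of reach is approached as far as the arm can. A call with a number of a shift or a turn outside -1 to 1 is refused whole. A call with a gripper value outside its range is refused whole. The fingers move at their own pace and stop on an object; "squeeze" is the grip in N (left out, the last holds). Time passes only in rows, so rows that do not move let the fingers close, or fill a call up. It gives the time, the measured TCP pose, the force and the opening at its end, in the units of the state.
- r.get_obs(): the state, without advancing time (a new reading comes with each control period).
- r.grab_frame(name): name is "scene" or "top" or "wrist"; returns a dict with "color" (384x512x3 uint8, blue, green, red), "fx", "fy", "cx", "cy" (pixels), "origin" and "orientation" of the camera in the world. Camera axes: x right, y up, looking along -z (the intrinsics and any distortion apply to the point x, -y, -z); pixel columns grow to the right and rows downward; lengths in m; the calibration is good to about 2 mm. A picture is of the moment at which its call begins. There is no depth.
- r.hand_in(): hands the job in, once; it reports no verdict.
The state is a dict: "clock": time; "joints": joint angles; "qvel": joint speeds; "tau": joint torques, N m; "tcp_pos": TCP position; "orientation": TCP orientation; "contact_force": force on the tool from outside, world axes, zero at the start; "moment": the same for the moment, N m; "grip_width": finger opening in m.
Only numpy, scipy, OpenCV 4.12 (cv2) and the standard library are available. Lean on these libraries where they do the work, as an engineer would, in place of code of your own. Each camera call takes 0.05 s, during which the arm holds its last target. There are 200 camera calls.

## Task

Of the two braked wheel units on the bench, find the one with a toothed star wheel, not a smooth roller, under the slot in its cover. With the gripper shut, reach down through the slot and advance the star wheel by two teeth, one at a time: push the tooth just short of the top over it, towards the rubber-tyred wheel, by one tooth spacing, lift clear of the unit for a moment, push the next tooth likewise, and lift clear. Leave the other unit untouched.

Things in the scene. Friction and masses are not known exactly. Their poses are not given: they have to be found in the camera images.
- brake: Fixed unit to adjust: grey housing 182 x 96 mm, flat 4 mm cover with its top 140 mm above the bench. Origin on the bench below the star wheel's axle; x runs along the slot to the black tyred wheel (122 mm diameter, centre at x = 175 mm, top 136 mm up), roughly away from the robot; z up. Slot open from x = -95 to +60 mm and y = -25 to +25 mm. Shut fingers can go in 26 mm below the cover's top.
- star (a joint): Turn of the star wheel, rad; grows as its top moves to the unit's +x, the way to advance. Teeth stand at joint value -0.524 rad plus multiples of 1.047 rad (60 degrees) from upright, positive to +x. Starts between -0.2 and 0.2. No clicks or spring: friction holds it; about 3 N at a tooth turns it.
- tooth_tip (a point): Tip, mid-width, of the tooth that at the start is just on the -x side of the wheel's top; turns with the wheel. Plain steel star wheel: axle along the unit's y, 75 mm above the bench; six straight radial teeth, tips 60 mm from the axle (at most 5 mm below the cover's top), 8 mm thick, 36 mm wide along y; hub radius 22 mm.
- other: Second fixed unit, to be left untouched: same housing, slot, tyred wheel, sizes, origin and axes as the first, but under its slot a smooth steel roller of 60 mm radius without teeth.

How it is judged:
By the outcome, as a careful person would: the job done as asked, in the order asked, and still so for the second after the job is handed in, with the robot touching nothing.
It also fails if it takes over 45 s, if anything falls off the work surface, if the arm or the gripper's body presses on something with over 40 N, if the wrist force passes 120 N, or if a joint passes its speed limit or range.

## Working session

There is one attempt and no reset: what is moved stays moved. The work goes in short steps, Python scripts to look and compute and a tool call to move; the robot and the scene stay as the last step left them, time stands still between calls to the robot, and variables do not carry over. Pictures are saved under pics/ and viewed, about 8 in all and at most 12, crops included, and the job is handed in when it is done.

Besides the shell and the picture viewer there is one more tool, called by a JSON object that holds its "name" and its "arguments". apply_moves: Moves the arm, as the interface text tells. Scaled input: -1 to 1 covers 100 cm each way for a shift and 0.12 rad each way for a turn. Its arguments: {"type":"object","properties":{"increments":{"type":"string"},"squeeze":{"type":"number"}},"required":["increments"]}

```bash
mkdir -p pics; cat > h.py <<'E'
import numpy as np,cv2
from scipy.spatial.transform import Rotation as R
from bench import r
def rot(o):
    o=np.array(o,float)
    return o if o.shape==(3,3) else (R.from_rotvec(o).as_matrix() if o.size==3 else R.from_quat(o).as_matrix())
def snap(name,fn):
    f=r.grab_frame(name); cv2.imwrite('pics/'+fn+'.png',f['color'])
    np.savez('pics/'+fn,**{k:f[k] for k in f}); return f
def ray(f,u,v,z):
    d=rot(f['orientation'])@np.array([(u-f['cx'])/f['fx'],-(v-f['cy'])/f['fy'],-1]);o=np.array(f['origin'])
    return o+d*(z-o[2])/d[2]
def proj(f,p):
    c=(np.atleast_2d(p)-np.array(f['origin']))@rot(f['orientation'])
    return np.c_[f['cx']+f['fx']*c[:,0]/-c[:,2],f['cy']+f['fy']*c[:,1]/c[:,2]]
E
python3 - <<'E'
from h import *
print(r.get_obs())
a=snap('top','t0');b=snap('scene','s0')
for f in(a,b):print({k:f[k] for k in f if k!='color'})
E
```

```text
{'clock': 0.0, 'joints': array([ 1.04989381,  0.47779049,  0.02234927,  1.55646138, -0.01151272,
        1.10929729, -0.08307773]), 'qvel': array([-0.00056587,  0.000208  ,  0.00059903, -0.00089578,  0.00066148,
       -0.00045996,  0.00071949]), 'tau': array([-8.73510326e-04, -5.96458912e+01,  1.60777666e+00, -2.81199950e+01,
        1.24510902e-02,  9.35838092e-03, -1.28844255e-05]), 'tcp_pos': array([ 0.27055401, -0.61778794,  0.24732812]), 'orientation': array([ 1.99420969,  0.4194833 , -1.99522841]), 'contact_force': array([-0.63716697,  0.67850949, -0.29010348]), 'moment': array([-0.02744436,  0.0115738 , -0.03548853]), 'grip_width': 0.08535828097185685}
{'fx': 367.77731516866623, 'fy': 367.77731516866623, 'cx': 259.72996126154226, 'cy': 196.6479561861905, 'origin': array([ 0.47288756, -0.01414251,  0.89376472]), 'orientation': array([ 0.05170736, -0.05806576, -1.55867711])}
{'fx': 434.41518211188486, 'fy': 434.41518211188486, 'cx': 258.9763442070032, 'cy': 189.56781022615385, 'origin': array([ 1.1469961 , -0.10430928,  0.82521297]), 'orientation': array([0.58012071, 0.51742824, 1.34127163])}
```

View pics/t0.png

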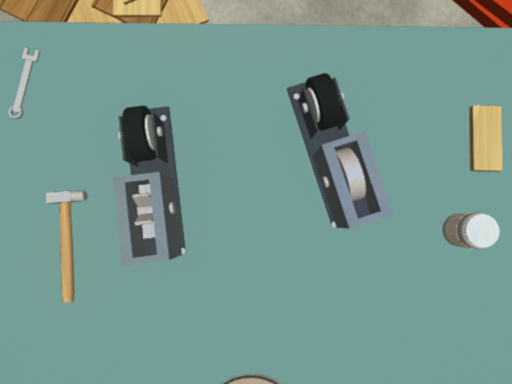

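View pics/s0.png

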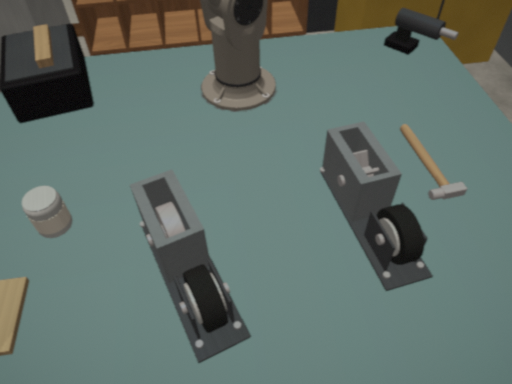

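The top view shows the star wheel with teeth in the left unit (slot around px 145,215). The right unit, around px 350,175, has the smooth roller. I'll enlarge the left unit.

```bash
python3 - <<'E'
import cv2
i=cv2.imread('pics/t0.png')[95:275,100:200];cv2.imwrite('pics/c1.png',cv2.resize(i,None,fx=3.3,fy=3.3,interpolation=cv2.INTER_CUBIC))
i=cv2.imread('pics/s0.png')[115:290,310:440]
a=cv2.resize(i,None,fx=3.4,fy=3.4,interpolation=cv2.INTER_CUBIC)
b=cv2.imread('pics/c1.png')
h=max(len(a),len(b));p=lambda x:cv2.copyMakeBorder(x,0,h-len(x),0,0,0)
import numpy as np
o=np.hstack([p(b),p(a)]);print(o.shape,b.shape);cv2.imwrite('pics/c2.png',o)
E
```

```text
(595, 772, 3) (594, 330, 3)
```

View pics/c2.png

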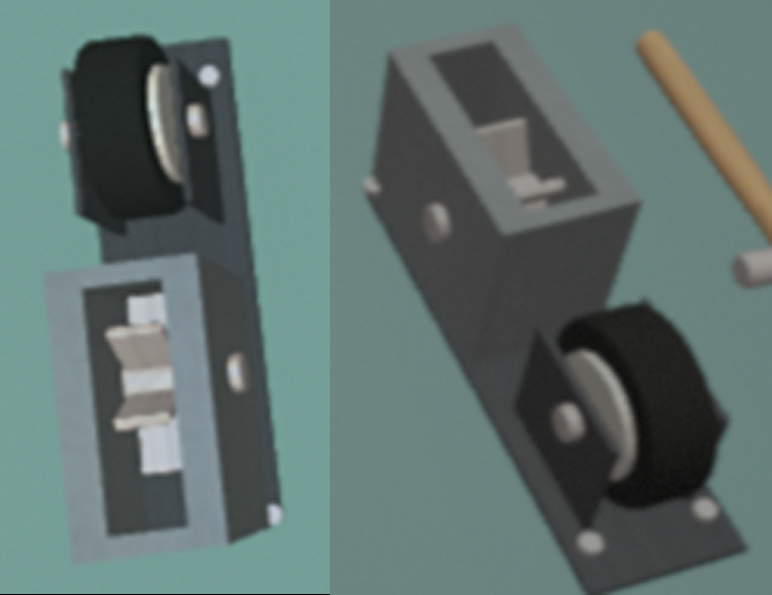

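```bash
cat > fit.py <<'E'
from h import *
from scipy.optimize import least_squares
t=np.load('pics/t0.npz');s=np.load('pics/s0.npz')
T=lambda p:(np.array(p)+.5)/3.3-.5+[100,95]
S=lambda p:(np.array(p)-[330,0]+.5)/3.4-.5+[310,115]
sl=np.array([[.06,.025],[.06,-.025],[-.095,-.025],[-.095,.025]])
co=np.array([[.0735,.048],[.0735,-.048],[-.1085,-.048],[-.1085,.048]])
tp=T([(82,289),(162,279),(187,527),(107,537),(46,272),(197,253),(228,544),(73,562)])
sp=S([(597,192),(527,210),(430,55),(495,42),(640,203),(505,235),(390,52),(517,25)])
L=np.vstack([sl,co])
def W(q,l):
    l=np.asarray(l,float);c,n=np.cos(q[2]),np.sin(q[2])
    return np.c_[q[0]+c*l[:,0]-n*l[:,1],q[1]+n*l[:,0]+c*l[:,1],l[:,2] if l.shape[1]>2 else np.full(len(l),.14)]
rt=lambda q:(proj(t,W(q,L))-tp).ravel()
rs=lambda q:(proj(s,W(q,L))-sp).ravel()
q0=[*ray(t,143,215,.14)[:2],0]
for n,f in(('t',rt),('s',rs),('both',lambda q:np.r_[rt(q),rs(q)])):
    o=least_squares(f,q0);print(n,o.x,np.abs(o.fun).mean(),np.abs(o.fun).max())
q=o.x;np.save('q.npy',q)
if __name__=='__main__':
    # overlays: predicted tip lines of teeth
    for a in(-.2,0,.2):
        for k in(0,1):
            th=a-.524+1.047*k
            P=W(q,[[.06*np.sin(th),y,.075+.06*np.cos(th)] for y in(.018,-.018)])
            print(a,k,'top',((proj(t,P)-[100,95]+.5)*3.3-.5).round().tolist(),'scn',((proj(s,P)-[310,115]+.5)*3.4-.5+[330,0]).round().tolist())
E
python3 fit.py
```

```text
t [0.49669431 0.22830835 0.13344716] 0.22268129139580495 0.6151359654699888
s [0.4973602  0.22984142 0.12734805] 0.4014496074390177 0.8199835730441123
both [0.4970272  0.22901379 0.13141129] 0.415201611467535 1.0166816654710829
-0.2 0 top [[119.0, 445.0], [176.0, 438.0]] scn [[514.0, 116.0], [465.0, 127.0]]
-0.2 1 top [[104.0, 352.0], [161.0, 345.0]] scn [[556.0, 162.0], [506.0, 174.0]]
0 0 top [[114.0, 430.0], [171.0, 423.0]] scn [[522.0, 118.0], [473.0, 129.0]]
0 1 top [[105.0, 335.0], [162.0, 329.0]] scn [[562.0, 179.0], [512.0, 191.0]]
0.2 0 top [[110.0, 412.0], [167.0, 406.0]] scn [[530.0, 123.0], [481.0, 135.0]]
0.2 1 top [[107.0, 321.0], [163.0, 314.0]] scn [[567.0, 196.0], [517.0, 208.0]]
```

```bash
cat > pl.py <<'E'
from h import *
q=np.load('q.npy');c,s=np.cos(q[2]),np.sin(q[2])
ux=np.array([c,s,0]);uy=np.array([-s,c,0]);uz=np.array([0,0,1.])
o=r.get_obs();Rm=rot(o['orientation']);P=o['tcp_pos']
def unit(p):d=np.array(p)-[q[0],q[1],0];return np.array([d@ux,d@uy,d[2]])
def world(l):return np.array([q[0],q[1],0])+l[0]*ux+l[1]*uy+l[2]*uz
Rt=np.c_[-uz,np.cross(ux,-uz),ux] # tool z = +unit x
Rt2=np.c_[-uz,np.cross(-ux,-uz),-ux]
E
python3 - <<'E'
from pl import *
print(Rm.round(3));print('unit pos',unit(P))
for X in(Rt,Rt2):print('turn tool',R.from_matrix(Rm.T@X).as_rotvec())
w=np.array([.50,-.2,.25]);g=world([-.049,0,.25]);print(g)
print('tool shift',Rm.T@(w-P),Rm.T@(g-w))
E
```

```text
[[-0.001  0.401 -0.916]
 [ 0.001 -0.916 -0.401]
 [-1.    -0.002  0.   ]]
unit pos [-0.33545545 -0.80988017  0.24741869]
turn tool [-2.86021245e+00 -2.33638131e-03  4.83195522e-04]
turn tool [0.28137924 0.00033564 0.00162292]
[0.44844968 0.22259315 0.25      ]
tool shift [-0.00214151 -0.29071326 -0.37776807] [ 0.00065945 -0.40777715 -0.12231015]
```

{"name": "apply_moves", "arguments": {"increments": "0 0 -0.027 -0.036 0 0 0;0 0 -0.027 -0.036 0 0 0;0 0 -0.027 -0.036 0 0 0;0 0 -0.027 -0.036 0 0 0;0 0 -0.027 -0.036 0 0 0;0 0 -0.027 -0.036 0 0 0;0 0 -0.027 -0.036 0 0 0;0 0 -0.027 -0.036 0 0 0", "squeeze": 40}}

```text
clock: 0.9
tcp_pos: [0.4483, -0.3031, 0.2481]
orientation: [1.994, 0.418, -1.994]
contact_force: [0.6, -1.0, 0.9]
grip_width: 0.0001
```

{"name": "apply_moves", "arguments": {"increments": "0 0 -0.025 -0.03 0 0 0;0 0 -0.025 -0.03 0 0 0;0 0 -0.025 -0.03 0 0 0;0 0 -0.041 -0.012 0 0 0;0 0 -0.041 -0.012 0 0 0;0 0 -0.041 -0.012 0 0 0;0 0 -0.041 -0.012 0 0 0;0 0 -0.041 -0.012 0 0 0"}}

```text
clock: 1.7
tcp_pos: [0.4723, 0.0133, 0.2482]
orientation: [1.994, 0.417, -1.994]
contact_force: [1.1, 0.9, -0.7]
grip_width: -0.0
```

{"name": "apply_moves", "arguments": {"increments": "0 0 -0.041 -0.012 0 0 0;0 0 -0.041 -0.012 0 0 0;0 0 -0.041 -0.012 0 0 0;0 0 -0.041 -0.012 0 0 0;0 0 -0.041 -0.012 0 0 0;0 0 0 0 0.78 0 0;0 0 0 0 0.78 0 0;0 0 0 0 0.78 0 0"}}

```text
clock: 2.5
tcp_pos: [0.4453, 0.2238, 0.2479]
orientation: [2.154, 0.139, -2.155]
contact_force: [-0.2, -0.5, -0.1]
grip_width: -0.0
```

```bash
python3 - <<'E'
from pl import *
print('unit pos',unit(P),o['clock'],o['grip_width'],o['contact_force'],'J',o['joints'].round(2))
print('turn',R.from_matrix(Rm.T@Rt2).as_rotvec())
print('shift',Rm.T@(world([-.049,0,.2])-P))
f=snap('wrist','w0');cv2.imwrite('pics/w0.png',cv2.resize(f['color'],None,fx=1.5,fy=1.5))
E
```

```text
unit pos [-0.05192918  0.00164265  0.24788125] 2.5 -3.807507381671904e-05 [-0.22251374 -0.51443811 -0.08338642] J [-0.2   0.22 -0.44  1.94  0.11  1.   -2.14]
turn [-0.00222918  0.00086826 -0.00031679]
shift [ 0.04787921  0.0016209  -0.00297439]
```

View pics/w0.png

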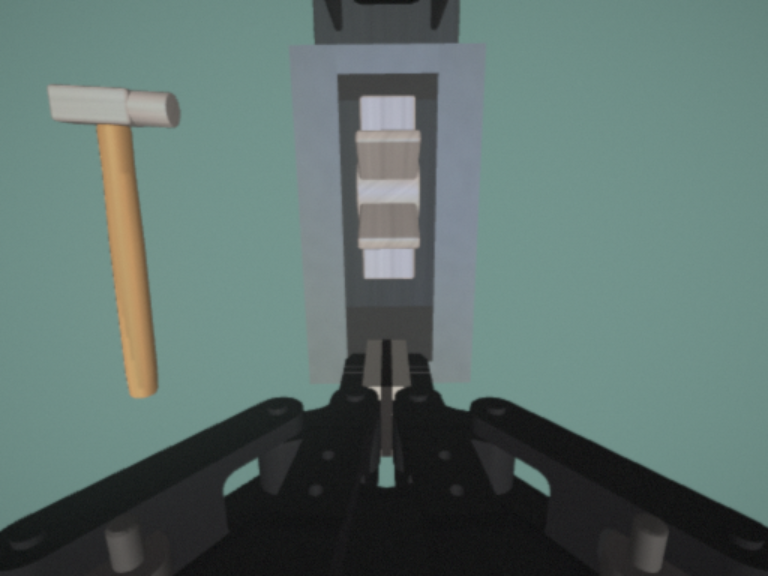

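```bash
cat > wfit.py <<'E'
from fit import *
def wf(name,slot,cov,tips,ks,a0):
    w=np.load(f'pics/{name}.npz')
    ids=[0,1]
    U=lambda p:(np.array(p,float)+.5)/1.5-.5
    def res(x,full=True):
        a=[]
        if slot is not None: a.append((proj(w,W(x,L[[0,1]]))-U(slot)).ravel())
        if cov is not None: a.append((proj(w,W(x,L[4:]))-U(cov)).ravel())
        for k,tp_ in zip(ks,tips):
            th=x[3]-.524+1.047*k
            a.append((proj(w,W(x,[[.06*np.sin(th),y,.075+.06*np.cos(th)] for y in(.018,-.018)]))-U(tp_)).ravel())
        return np.concatenate(a)
    oo=least_squares(res,[*q,a0]);print('wrist free',oo.x,np.abs(oo.fun).max())
    o2=least_squares(lambda v:res([*q,v[0]])[-4*len(ks):],[a0]);print('fixed pose star',o2.x,np.abs(o2.fun).max())
    return oo.x
E
python3 - <<'E'
from wfit import *
x=wf('w0',[(338,74),(438,74)],[(291,45),(484,44),(469,383),(310,383)],[[(359,243),(419,243)],[(357,136),(420,136)]],[0,1],0)
E
```

```text
t [0.49669431 0.22830835 0.13344716] 0.22268129139580495 0.6151359654699888
s [0.4973602  0.22984142 0.12734805] 0.4014496074390177 0.8199835730441123
both [0.4970272  0.22901379 0.13141129] 0.415201611467535 1.0166816654710829
wrist free [0.49652348 0.22978534 0.13450825 0.06560295] 2.2375214241416757
fixed pose star [0.05719968] 2.1124175520476456
```

The wrist view shows the shut fingers at the slot's near end (px 387,345). The near tooth tip is at row 243 and the far one at row 136, so star is about 0.06 rad. Next I descend on the -x side of the near tooth.

{"name": "apply_moves", "arguments": {"increments": "0 0.03 0.0016 -0.002 0 0 0;0 0.03 0 0 0 0 0;0 0.03 0 0 0 0 0;0 0.025 0 0 0 0 0;0 0 0 0 0 0 0;0 0 0 -0.008 0 0 0;0 0 0 -0.008 0 0 0;0 0 0 -0.008 0 0 0"}}

```text
clock: 3.35
tcp_pos: [0.4728, 0.2259, 0.1347]
orientation: [2.155, 0.143, -2.152]
contact_force: [-3.5, -0.2, 1.8]
grip_width: 0.0001
```

```bash
python3 - <<'E'
from pl import *
print('unit pos',unit(P),o['clock'],o['contact_force'],R.from_matrix(Rm.T@Rt2).as_rotvec())
E
```

```text
unit pos [-2.43864816e-02  1.14154988e-04  1.34691421e-01] 3.35 [-3.49021232 -0.18648425  1.8174304 ] [ 0.00078219 -0.00142629  0.00050886]
```

{"name": "apply_moves", "arguments": {"increments": "0 0.001 0 -0.008 0 0 0;0 0 0 -0.008 0 0 0;0 0 0 -0.008 0 0 0;0 0 0 -0.004 0 0 0;0 0 0 -0.003 0 0 0;0 0 0 -0.002 0 0 0;0 0 0 0 0 0 0;0 0 0 0 0 0 0"}}

```text
clock: 4.15
tcp_pos: [0.5048, 0.2296, 0.1324]
orientation: [2.154, 0.142, -2.152]
contact_force: [-0.9, -0.6, -0.1]
grip_width: 0.0001
```

```bash
python3 - <<'E'
from pl import *
print('unit pos',unit(P),o['clock'],o['contact_force'],R.from_matrix(Rm.T@Rt2).as_rotvec())
f=snap('wrist','w1');cv2.imwrite('pics/w1.png',cv2.resize(f['color'],None,fx=1.5,fy=1.5))
E
```

```text
unit pos [ 0.00779394 -0.00041556  0.13243452] 4.15 [-0.85583556 -0.57470576 -0.0555175 ] [ 3.76810240e-04 -7.65323690e-04 -5.63784991e-05]
```

View pics/w1.png

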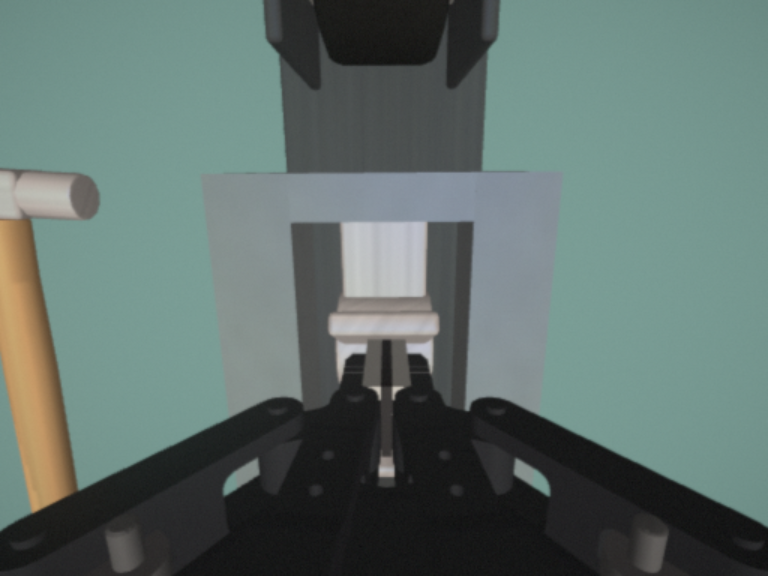

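The pushed tooth's tip sits just ahead of the fingers, rows 313–338 at px 384. I'll fit its angle.

```bash
python3 - <<'E' | tail -2
from wfit import *
x=wf('w1',[(291,221),(474,221)],None,[[(330,325),(438,325)]],[0],.9)
w=np.load('pics/w1.npz')
for a in (.8,.9,1.,1.1):
    th=a-.524
    print(a,[((proj(w,W(q,[[.06*np.sin(th)+d*np.cos(th),.018,.075+.06*np.cos(th)-d*np.sin(th)]]))+.5)*1.5-.5).round(1).tolist() for d in(-.004,0,.004)])
E
python3 -c "
import numpy as np
for a in (.8,.9,.95,1,1.05,1.1):
  t=a-.524;print(a,40.4*np.tan(t)-4/np.cos(t)-11)"
```

```text
1.0 [[[330.2, 335.7]], [[330.5, 323.1]], [[330.8, 310.6]]]
1.1 [[[330.6, 316.7]], [[331.1, 304.6]], [[331.6, 292.6]]]
0.8 -3.714909682466688
0.9 0.6487679040808416
0.95 2.940473713195683
1 5.327431356964734
1.05 7.829248991730374
1.1 10.468860461536313
```

```bash
python3 - <<'E' | tail -4
from wfit import *
x=wf('w1',[(291,221),(474,221)],None,[[(330,325.5),(438,325.5)]],[0],.9)
w=np.load('pics/w1.npz');print(((proj(w,W(q,L[[0,1,4,5]]))+.5)*1.5-.5).round(1).tolist())
x=wf('w0',[(338,74),(438,74)],[(291,45),(484,44),(469,383),(310,383)],[[(359,243),(419,243)]],[0],0)
E
```

```text
fixed pose star [0.98744937] 4.2757337020891555
[[295.0, 224.4], [480.2, 224.3], [204.2, 172.6], [571.1, 172.5]]
wrist free [0.49654067 0.22982751 0.13471453 0.08659897] 2.1646314124143373
fixed pose star [0.07898926] 1.7935853952018874
```

{"name": "apply_moves", "arguments": {"increments": "0 0 0 -0.002 0 0 0;0 0 0 -0.002 0 0 0;0 0 0 -0.001 0 0 0;0 0 0 -0.001 0 0 0;0 0 0 0 0 0 0;0 0 0 0 0 0 0;0 0 0 0 0 0 0;0 0 0 0 0 0 0"}}

```text
clock: 5.0
tcp_pos: [0.5107, 0.2306, 0.1324]
orientation: [2.154, 0.143, -2.153]
contact_force: [-2.0, -1.1, 0.1]
grip_width: 0.0003
```

```bash
python3 - <<'E'
from pl import *
print('unit pos',unit(P),o['clock'],o['contact_force'],R.from_matrix(Rm.T@Rt2).as_rotvec())
f=snap('wrist','w2');cv2.imwrite('pics/w2.png',cv2.resize(f['color'],None,fx=1.5,fy=1.5)[180:420,200:580])
E
```

```text
unit pos [ 0.01372987 -0.00017325  0.13243548] 5.0 [-2.03897905 -1.05515469  0.10003159] [ 0.00053591 -0.00060224  0.00018952]
```

View pics/w2.png

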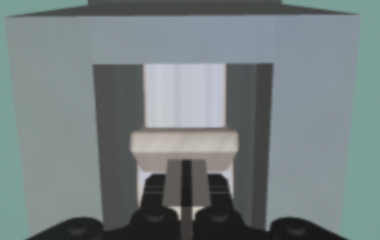

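```bash
python3 - <<'E' | tail -6
from wfit import *
x=wf('w2',[(293,244),(472,244)],None,[[(330,320.5),(438,320.5)]],[0],1.)
w=np.load('pics/w2.npz');print(((proj(w,W(q,L[[0,1]]))+.5)*1.5-.5).round(1).tolist())
for a in (1.,1.05,1.1,1.15):
    th=a-.524
    print(a,[((proj(w,W(q,[[.06*np.sin(th)+d*np.cos(th),.018,.075+.06*np.cos(th)-d*np.sin(th)]]))+.5)*1.5-.5).round(1).tolist() for d in(-.004,0,.004)])
E
```

```text
fixed pose star [1.10926034] 3.753539210179497
[[297.1, 246.2], [479.8, 246.2]]
1.0 [[[331.5, 353.3]], [[331.8, 340.6]], [[332.1, 328.2]]]
1.05 [[[331.7, 343.7]], [[332.1, 331.3]], [[332.5, 319.0]]]
1.1 [[[331.9, 334.3]], [[332.4, 322.1]], [[332.9, 310.1]]]
1.15 [[[332.2, 325.1]], [[332.8, 313.2]], [[333.3, 301.5]]]
```

Star is about 1.10, so the advance is about 1.04. Backing off slightly, then lifting clear and moving back.

{"name": "apply_moves", "arguments": {"increments": "0 0 0 0.003 0 0 0;0 -0.02 0 0 0 0 0;0 -0.035 0 0 0 0 0;0 -0.035 0 0 0 0 0;0 -0.025 0 0 0 0 0;0 0 0 0.03 0 0 0;0 0 0 0.031 0 0 0;0 0 0 0 0 0 0"}}

```text
clock: 5.85
tcp_pos: [0.444, 0.222, 0.2477]
orientation: [2.152, 0.144, -2.151]
contact_force: [0.2, 0.5, 0.1]
grip_width: 0.0003
```

```bash
python3 - <<'E'
from pl import *
print('unit pos',unit(P),o['clock'],o['contact_force'],R.from_matrix(Rm.T@Rt2).as_rotvec())
f=snap('wrist','w3');cv2.imwrite('pics/w3.png',cv2.resize(f['color'],None,fx=1.5,fy=1.5)[0:420,200:580])
E
```

```text
unit pos [-5.34368369e-02  3.63483010e-05  2.47685438e-01] 5.85 [0.16591763 0.50597871 0.11453043] [ 0.00280117 -0.00011415 -0.00086308]
```

View pics/w3.png

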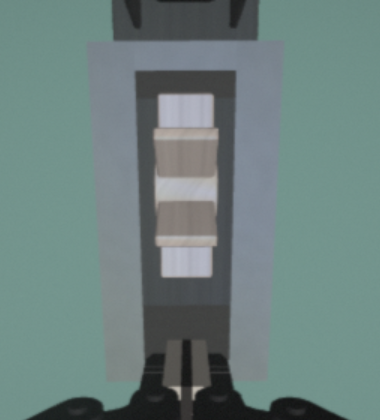

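The picture matches the one before the push (near tip rows 236–246, far 129–140), so this is one pitch. Now the second push.

{"name": "apply_moves", "arguments": {"increments": "0 0.03 0 0 0 0 0;0 0.03 0 0 0 0 0;0 0.03 0 0 0 0 0;0 0.025 0 0 0 0 0;0 0 0 0 0 0 0;0 0 0 -0.008 0 0 0;0 0 0 -0.008 0 0 0;0 0 0 -0.008 0 0 0"}}

```text
clock: 6.7
tcp_pos: [0.4721, 0.2259, 0.1337]
orientation: [2.155, 0.143, -2.152]
contact_force: [-3.1, -0.4, 2.9]
grip_width: 0.0001
```

{"name": "apply_moves", "arguments": {"increments": "0 0 0 -0.008 0 0 0;0 0 0 -0.008 0 0 0;0 0 0 -0.008 0 0 0;0 0 0 -0.008 0 0 0;0 0 0 -0.004 0 0 0;0 0 0 -0.002 0 0 0;0 0 0 0 0 0 0;0 0 0 0 0 0 0"}}

```text
clock: 7.5
tcp_pos: [0.5091, 0.2303, 0.1326]
orientation: [2.155, 0.143, -2.152]
contact_force: [-0.9, -1.1, 0.8]
grip_width: -0.0
```

```bash
python3 - <<'E'
from pl import *
print('unit pos',unit(P),o['clock'],o['contact_force'],R.from_matrix(Rm.T@Rt2).as_rotvec())
print(Rm.T@(world([.0137,0,.1324])-P))
E
```

```text
unit pos [ 0.01214308 -0.00027565  0.13256362] 7.5 [-0.8880138  -1.05150391  0.82665464] [ 0.00042278 -0.00152363  0.0002528 ]
[ 0.00016606 -0.00027495 -0.00155678]
```

{"name": "apply_moves", "arguments": {"increments": "0 0 0 -0.001 0 0 0;0 0 0 -0.001 0 0 0;0 0 0 0 0 0 0;0 0 0 0.003 0 0 0;0 -0.02 0 0 0 0 0;0 -0.035 0 0 0 0 0;0 -0.035 0 0 0 0 0;0 -0.025 0 0 0 0 0"}}

```text
clock: 8.3
tcp_pos: [0.5085, 0.2308, 0.2501]
orientation: [2.158, 0.144, -2.15]
contact_force: [0.6, 0.3, 0.3]
grip_width: 0.0001
```

{"name": "apply_moves", "arguments": {"increments": "0 0 0 0.03 0 0 0;0 0 0 0.03 0 0 0;0 0 0 0 0 0 0;0 0 0 0 0 0 0;0 0 0 0 0 0 0;0 0 0 0 0 0 0;0 0 0 0 0 0 0;0 0 0 0 0 0 0"}}

```text
clock: 9.1
tcp_pos: [0.4483, 0.2223, 0.2471]
orientation: [2.153, 0.142, -2.154]
contact_force: [-1.3, 0.9, 0.2]
grip_width: 0.0004
```

```bash
python3 - <<'E'
from pl import *
print('unit pos',unit(P),o['clock'],o['contact_force'])
f=snap('wrist','w4');cv2.imwrite('pics/w4.png',cv2.resize(f['color'],None,fx=1.5,fy=1.5)[0:420,200:580])
E
```

```text
unit pos [-0.04916331 -0.00026009  0.2471218 ] 9.1 [-1.31963904  0.91981184  0.21271727]
```

View pics/w4.png

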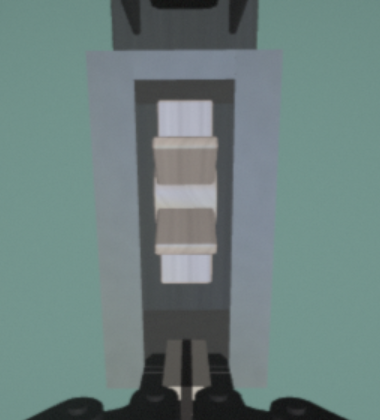

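Teeth are again at the same place relative to the slot (near tip rows 244–254, far 138–149, slot edge 80). I'll do a quick numeric check of all three views, then hand in.

```bash
python3 - <<'E' | grep fixed
from wfit import *
for n,a,b in(('w0',243,136),('w3',241,134.5),('w4',249,143.5)):
    wf(n,None,[(0,0)]*4,[[(357,a),(418,a)],[(355,b),(418,b)]],[0,1],0)
E
python3 -c "
from bench import r
print(r.hand_in())"
```

```text
fixed pose star [0.0574081] 3.4452978177067166
fixed pose star [0.04853907] 2.0194507833479634
fixed pose star [0.04011215] 1.7069219842703376
the job is handed in; nothing more can be done
None
```

I advanced the star wheel by two teeth, one at a time, and handed the job in at about 9 s on the clock. The star wheel is in the unit on the robot's left (+y). The other unit was never touched.

- **Pushes:** With the gripper shut I pushed one tooth by a tooth spacing, lifted clear of the unit, pushed the next tooth the same way, and lifted clear.
- **Final angle:** Wrist-camera fits put the tooth pattern, modulo one spacing, at 0.057 rad at the start, 0.049 after the first push and 0.040 after the second. That means each push fell about 0.01 rad short of the 1.047 rad spacing. The true error could be somewhat larger, because my fits of the same view differed by about 0.03 rad.
- **Forces:** The contact forces read at the end of each move stayed under about 5 N. At hand-in the fingers were about 90 mm above the cover, touching nothing.
- **Disagreement:** Partway through the first push, the tooth angle worked out from the finger position was about 0.06 rad ahead of the camera's. I trusted the camera, and the picture after lifting supported that.

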